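# Close and hold the last-but-one mitre of a picture frame

### The arm

A 6-joint arm with a two-finger parallel gripper is mounted at the origin on a cart in front of the work surface, level with it; the furniture and walls round the work are solid. World frame = base frame: x ahead of the robot, y to its left, z up, the work surface at z = 0. Lengths are in m, angles in rad, forces in N, time in s.
With the tool pointing down it reaches from about 0.35 to 0.85 m from the base axis. Payload 8.1 kg.
Tool frame: the origin (TCP) lies on the centre line of the jaws, within the pads' length; the fingertips stand ahead of it and the grasp point (between the pads) lies 8 mm behind it (ctrl.tip_reach is the z of the fingertips in the tool frame, in m); z points along the fingers, y is the line along which they close (so a half turn about z gives the same grasp; the last joint's range is limited). The gripper opens to 85 mm and grips with 20 to 120 N. Pads are 22 mm wide; open, the fingers measure 114 mm over their backs; the gripper's body (76 mm by 85 mm) begins 54 mm behind the grasp point. The pads swing forward as they close: fully open they stand 13 mm farther back than shut.
Start: joints at [1.23, 0.13, 1.488, -0, 1.523, -0.085], TCP at [0.152, 0.58, 0.242] pointing down, gripper open.
Joint ranges: [-2.96, 2.96], [-0.89, 2.26], [0.02, 2.5], [-1.34, 4.48], [0, 2.73], [-2.66, 2.66]. Speed limits (rad/s): [2.39, 2.39, 2.79, 3.14, 3.14, 3.14].

### API

Orientations are given as [roll, pitch, yaw] about the fixed x, y, z axes, in that order (R = Rz(yaw) Ry(pitch) Rx(roll)).
In Python, from cell import ctrl gives the robot as it stands. The module is installed in compiled form; this text tells all that it offers.
- The arm moves only by the shell command python3 -m pendant 'ROWS' [FORCE]. ROWS is JSON, a list of rows, each a list of 7 numbers: the opening, from 0 (shut) to 1 (fully open), then the shift along the tool's x, y, z normalised to -1 to 1, where 1 is 300 mm, then the turn, a rotation vector about the tool's x, y, z normalised to -1 to 1, where 1 is 90 degrees. A call has 1 to 12 rows; each row is the pose to reach, as a shift and turn from the pose commanded when the call began, along the tool's axes at that moment; what a row does not reach only later rows make up. A row lasts 1/10 s, in which the tool goes at most 50 mm and 8.59 degrees, less where a joint would pass 70% of its speed; a pose out of reach is approached as far as the arm can. A call with a number of a shift or a turn outside -1 to 1 is refused whole. A call with a gripper value outside its range is refused whole. The fingers move at their own pace and stop on an object; FORCE is the grip in N (left out, the last holds). Time passes only in rows, so rows that repeat a pose let the fingers close. It gives the time, the measured TCP pose, the force, the opening and the grip force at its end, in the units of the state.
- ctrl.state(): the state, without advancing time (a new reading comes with each control period).
- ctrl.camera(name): name is "scene" or "top"; returns the picture (480x640x3 uint8, blue, green, red); there is no depth.
- ctrl.camera_params(name): a dict with "mtx" (3x3 intrinsics, pixels), "camera_from_world" (4x4, takes a point from world to camera coordinates). Camera axes: x right, y up, looking along -z (the intrinsics and any distortion apply to the point x, -y, -z); pixel columns grow to the right and rows downward; lengths in m; the calibration is good to about 2 mm. A picture is of the moment at which its call begins. camera_params takes no time and is no camera call.
- ctrl.job_done(): hands the job in; it is judged then, once.
Trained networks look in the newest picture that a camera, given by its name, has taken for a name from the list of things; names that differ only in an ending like _2 or _b are one class to them, and where a whole thing is asked for, a point or a joint stands for the part that bears it (a point fixed in the world has none). Each returns a list of dicts, best first, with "p" (0 to 1); they miss things now and then, are a little off and sometimes report something else, mostly with a low value. They report only what shows in the picture. A call takes as long as a camera call.
- ctrl.recognise(camera, target): "rect" ([left, top, right, bottom] in pixels, round what is visible of it).
- ctrl.pinpoint(camera, target): "xy" ([column, row] in pixels: a listed point, or the origin of a listed thing).
The state is a dict: "time": time; "qpos": joint angles; "joint_vel": joint speeds; "joint_torque": joint torques, N m; "position": TCP position; "orientation": TCP orientation; "ft_force": force on the tool from outside, world axes, zero at the start; "ft_torque": the same for the moment, N m; "grip_width": finger opening in m; "grasp_force": force on a finger pad.
Only numpy, scipy, OpenCV 4.12 (cv2) and the standard library are available. Lean on these libraries where they do the work, as an engineer would, in place of code of your own. Each camera call takes 0.05 s, during which the arm holds its last target. There are 200 camera calls.

### The job

Take the short loose side of the picture frame and stand it on the bed of the corner jig, its longer outer face against the free low fence on the left, a finger's breadth short of the frame half that is clamped there. Then slide it gently along the fence until you feel its mitre meet the open mitre of the clamped long side, corner flush, and press the joint together with a steady 10 N or so (between 6 and 15) while I drive the pins: finish while still holding and pushing, do not let go. Leave the other loose side and everything else on the desk where it is.

Things in the scene. Friction and masses are not known exactly. Their poses are not given: they have to be found in the camera images.
- short_side: The SHORT loose frame side, dark wood, standing on its back; 160 mm long outside, 120 inside (ends mitred 45 degrees), 20 wide, 34 high, ~80 g; a 5 x 8 mm rebate under its inner edge. Origin: its middle, on the underside. x along it, y to the outer (longer) face at +10 mm, z up. Closed, its axes are parallel to the jig's, its origin at (-5, 95, 12) mm in the jig's frame. Grip across the width.
- short_tip (a point): Sharp outer tip of the short side at its +x end, on its underside: at (80, 10, 0) mm in the frame of short_side. It meets 'corner' when the joint is closed.
- jig: Frame-maker's corner jig, fixed to the desk: plywood bed, x -100 to 90, y -125 to 125 mm, 12 mm thick; origin on its underside. x points away from the robot along the free fence, y left, z up. Aluminium fences stand 12 mm above the bed; the free left one guides at y = 105 mm, x -83 to 35 mm. Inside the frame stand a toggle clamp (y -22 to 12 mm, up to 70 mm above the desk) and a knob hold-down.
- half_frame: Joined half of the frame, clamped immovably; origin on the bed top above the jig's origin, same axes. A long side (210 mm) along the far fence, a short side on the right. Its open mitre is at the far left: an upright 45 degree face from the outer corner (75, 105) to the inner one (55, 85) mm, 34 mm high. Pushing the short side along the jig's +x closes it; the slope draws it to the left fence.
- corner (a point): Outer corner of the finished frame at the open mitre, on the bed top: at (75, 105, 12) mm in the jig's frame. The waxed parts slide easily along bed and fence, unless pressed down hard on the bed: then drag is felt before the joint is.
- long_side: The other loose frame side, same moulding but 210 mm long on its outer face; not needed now. Origin and axes as for short_side. It and the short side lie side by side left of the jig, either one nearer.
- hammer: Small hammer, 210 mm, lying right of the jig; origin near the middle of its length.
- pin_cup: Small black cup of frame pins, 68 mm across, 44 mm high, behind the hammer; origin under its centre.
- mug: Stoneware mug, 85 mm high, on a cork coaster at the back; origin under it.
- can_a: Film can with a grey lid, 34 mm across, 52 mm high, behind the loose sides; origin under its centre.
- can_b: Film can with a yellow lid, 34 mm across, 52 mm high, behind the loose sides on the left; origin under its centre.

How it is judged:
By the outcome, as a careful person would: the job done as asked, in the order asked, and still so for the second after the job is handed in, while the arm keeps its last pose, push and grip.
It also fails if it takes over 48 s, if anything falls off the work surface, if the arm or the gripper's body presses on something with over 40 N, if the wrist force passes 120 N, or if a joint passes its speed limit or range.

## Working session

There is one attempt and no reset: what is moved stays moved. The work goes in short steps, Python scripts to look and compute and a shell command to move; the robot and the scene stay as the last step left them, time stands still between calls to the robot, and variables do not carry over. Pictures are saved under pics/ and viewed, at most 10 in all, crops included, and the job is handed in when it is done.

```bash
mkdir -p pics; cat > h.py <<'E'
import numpy as np, cv2
from cell import ctrl
def proj(c,P):
    p=ctrl.camera_params(c);T=np.array(p["camera_from_world"]);K=np.array(p["mtx"])
    q=(T[:3,:3]@np.atleast_2d(P).T+T[:3,3:]); q=q*np.array([[1],[-1],[-1]]); u=K@q
    return (u[:2]/u[2]).T
def ray(c,xy,z):
    p=ctrl.camera_params(c);T=np.array(p["camera_from_world"]);K=np.array(p["mtx"])
    d=np.linalg.inv(K)@np.array([xy[0],xy[1],1.]);d*=np.array([1,-1,-1])
    R=T[:3,:3];o=-R.T@T[:3,3];d=R.T@d
    return o+d*(z-o[2])/d[2]
E
python3 - <<'E'
from h import *
for c in("scene","top"):
    cv2.imwrite(f"pics/{c}0.png",ctrl.camera(c))
    p=ctrl.camera_params(c);T=np.array(p["camera_from_world"]);print(c,-T[:3,:3].T@T[:3,3],p.keys())
for t in("short_side","short_tip","long_side","jig","corner","half_frame"):
    for c in ("scene","top"):
        r=ctrl.pinpoint(c,t);z=.012 if t in("corner","half_frame") else 0
        print(t,c,[(np.round(a["xy"]),round(a["p"],2),ray(c,a["xy"],z).round(4)) for a in r[:3]])
s=ctrl.state();print(s["time"],s["position"],s["orientation"],s["ft_force"],ctrl.tip_reach)
E
```

```text
scene [ 0.00694503 -0.79447866  1.04092887] dict_keys(['mtx', 'camera_from_world'])
top [ 0.41949204 -0.1185123   1.36299831] dict_keys(['mtx', 'camera_from_world'])
short_side scene [(array([220., 195.]), 0.75, array([0.4703, 0.2396, 0.    ]))]
short_side top [(array([210., 274.]), 0.87, array([0.4617, 0.2476, 0.    ]))]
short_tip scene [(array([228., 174.]), 0.78, array([0.5349, 0.2986, 0.    ]))]
short_tip top [(array([192., 251.]), 0.68, array([0.532 , 0.2983, 0.    ])), (array([261., 273.]), 0.5, array([0.4619, 0.0988, 0.    ])), (array([209., 273.]), 0.38, array([0.4669, 0.2487, 0.    ]))]
long_side scene [(array([244., 226.]), 0.72, array([0.453 , 0.0964, 0.    ]))]
long_side top [(array([263., 271.]), 0.65, array([0.4669, 0.0921, 0.    ])), (array([248., 211.]), 0.49, array([0.6447, 0.1354, 0.    ])), (array([354., 243.]), 0.39, array([ 0.5428, -0.1706,  0.    ]))]
jig scene [(array([333., 316.]), 0.72, array([ 0.4512, -0.2702,  0.    ]))]
jig top [(array([387., 273.]), 0.57, array([ 0.4544, -0.2618,  0.    ]))]
corner scene [(array([336., 266.]), 0.83, array([ 0.5449, -0.1712,  0.012 ]))]
corner top [(array([354., 244.]), 0.78, array([ 0.5383, -0.1689,  0.012 ])), (array([193., 250.]), 0.57, array([0.5319, 0.2935, 0.012 ]))]
half_frame scene []
half_frame top []
0.7 [0.15178598 0.58051237 0.24234565] [ 3.14150066e+00 -4.79279981e-05  2.88577022e+00] [-0.1546797  -0.16303098  0.17097432] 0.011
```

View pics/top0.png

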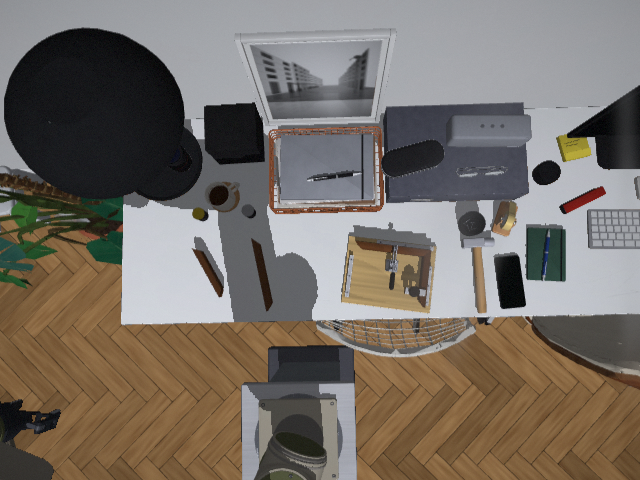

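View pics/scene0.png

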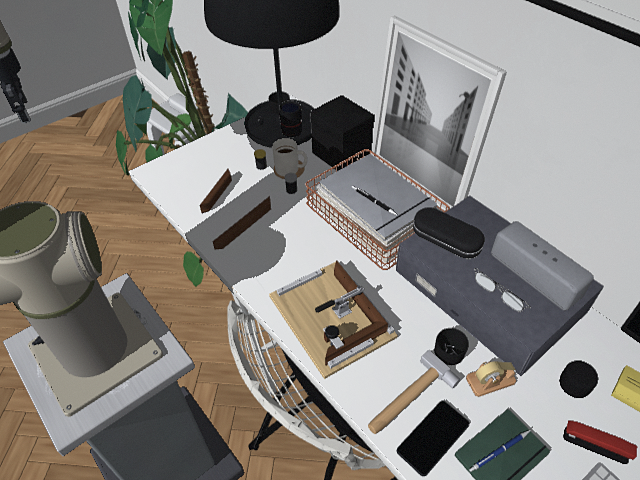

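The short side is the left piece in the top view, from (193,248) to (222,297). The long side runs from (253,239) to (270,310). The jig is at about (343..436, 232..312), rotated a few degrees clockwise. Next I'll enlarge both areas to get fine poses.

```bash
python3 - <<'E'
from h import *
t=cv2.imread("pics/top0.png");s=cv2.imread("pics/scene0.png")
a=cv2.resize(t[225:320,335:445],None,fx=6,fy=6,interpolation=0)[:,:400*2]
cv2.imwrite("pics/jigtop.png",a[:570])
b=cv2.resize(s[255:380,262:402],None,fx=4.7,fy=4.7,interpolation=0);cv2.imwrite("pics/jigsc.png",b)
for n,im,(x0,y0,x1,y1) in(("top",t,(185,240,230,302)),("scene",s,(195,165,238,217))):
    c=im[y0:y1,x0:x1].astype(int);print(n,c.min((0,1)),np.median(c,(0,1)))
    print([tuple(im[r,q]) for r,q in(((270,207),(272,207),(272,213)) if n=="top" else ((190,216),(195,215),(185,222)))])
E
```

```text
top [ 4 14 28] [212. 206. 202.]
[(np.uint8(27), np.uint8(44), np.uint8(72)), (np.uint8(25), np.uint8(45), np.uint8(71)), (np.uint8(15), np.uint8(22), np.uint8(36))]
scene [ 0  0 21] [222. 221. 219.]
[(np.uint8(30), np.uint8(45), np.uint8(66)), (np.uint8(14), np.uint8(23), np.uint8(35)), (np.uint8(19), np.uint8(25), np.uint8(40))]
```

View pics/jigtop.png

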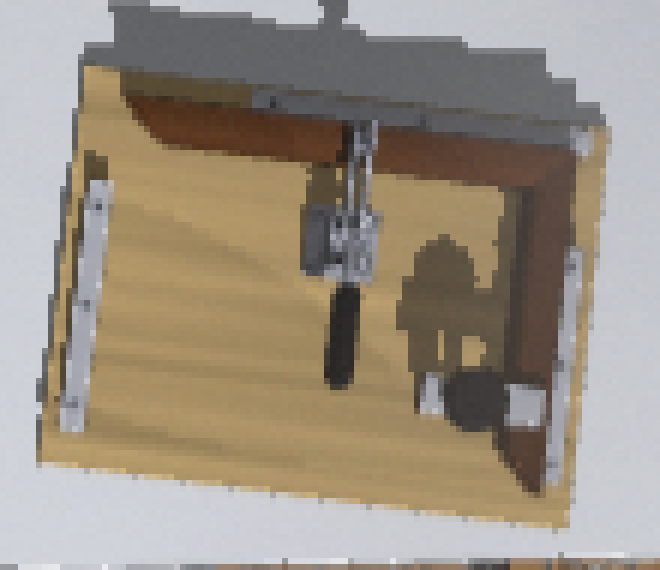

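View pics/jigsc.png

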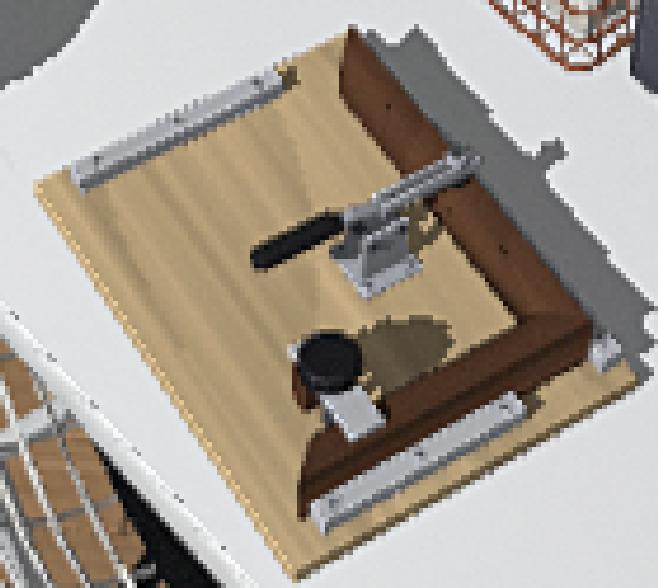

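The jig crops show the bed corners, the left fence (top-crop x 60–112, y 180–432) and the open mitre at the far left, (125,98)–(160,143). I'll fit the jig from these corners and the short side from its silhouette.

```bash
cat > fit.py <<'E'
from h import *
from scipy.optimize import least_squares,minimize
def place(p,L):
    c,s=np.cos(p[2]),np.sin(p[2]);L=np.asarray(L,float)
    return np.c_[p[0]+c*L[:,0]-s*L[:,1],p[1]+s*L[:,0]+c*L[:,1],L[:,2]]
def prism(h,w=.01,z0=0,H=.034):
    q=[(h,w),(-h,w),(-h+.02,-w),(h-.02,-w)]
    return np.array([(a,b,z) for z in(z0,z0+H) for a,b in q])
def sil(c,P,shape,S=4):
    m=np.zeros((shape[0]*S,shape[1]*S),np.uint8)
    u=(proj(c,P)+.5)*S
    cv2.fillConvexPoly(m,cv2.convexHull(np.round(u).astype(np.int32)),255)
    return cv2.resize(m,(shape[1],shape[0]),interpolation=cv2.INTER_AREA)/255.
E
python3 - <<'E'
from fit import *
top=[((90,125,12),(83,66)),((90,-125,12),(608,126)),((-100,-125,12),(567,527)),((-100,125,12),(40,462)),((75,105,46),(125,98)),((55,85,46),(160,143)),((35,105,24),(111,182)),((-83,105,24),(84,431))]
sc=[((-100,125,12),(37,185)),((-100,-125,12),(298,568)),((75,105,46),(350,27)),((55,85,46),(342,92)),((90,-125,12),(638,374))]
for cams in(("top",),("scene",),("top","scene")):
    def f(p):
        r=[]
        for c,l,k,o in(("top",top,6,(335,225)),("scene",sc,4.7,(262,255))):
            if c in cams: r.append(proj(c,place(p,np.array([a for a,_ in l])/1e3))-(np.array([b for _,b in l])/k+np.array(o)-.5))
        return np.vstack(r).ravel()
    R=least_squares(f,[.45,-.26,-.1]);print("jig",cams,R.x.round(4),np.degrees(R.x[2]).round(2),R.fun.reshape(-1,2).round(1).tolist())
im={c:cv2.imread(f"pics/{c}0.png") for c in("top","scene")}
box={"top":(185,238,232,304),"scene":(195,162,240,219)}
M={}
for c in im:
    x0,y0,x1,y1=box[c];g=im[c].astype(int);m=((g.sum(2)<200)&(g[...,2]>g[...,0]+8)).astype(float)
    z=np.zeros_like(m);z[y0:y1,x0:x1]=m[y0:y1,x0:x1];M[c]=z;print(c,z.sum())
for yaw in(.53,.53+np.pi):
  for cams in(("top",),("scene",),("top","scene")):
    cost=lambda p:sum(np.abs(sil(c,place(p,prism(.08)),M[c].shape)-M[c]).sum() for c in cams)
    best=min((minimize(cost,[.462+a,.248+b,yaw+d],method="Nelder-Mead",options=dict(initial_simplex=np.array([.462+a,.248+b,yaw+d])+np.array([[0,0,0],[.006,0,0],[0,.006,0],[0,0,.06]]))) for a,b,d in((0,0,0),(.004,.003,-.03))),key=lambda r:r.fun)
    print("short",cams,best.x.round(4),round(best.fun,1))
E
```

```text
jig ('top',) [ 0.4569 -0.2652 -0.1411] -8.08 [[-0.1, -0.2], [0.0, -0.1], [0.3, 0.2], [-0.5, 0.4], [-0.2, -0.7], [0.3, -0.2], [0.2, 0.1], [-0.0, 0.5]]
jig ('scene',) [ 0.4513 -0.2697 -0.1414] -8.1 [[-0.8, 0.5], [-0.3, 2.4], [0.4, -0.4], [-0.5, -5.2], [1.1, 1.4]]
jig ('top', 'scene') [ 0.4544 -0.2669 -0.1436] -8.23 [[0.6, 0.5], [0.7, 0.8], [0.9, 1.1], [0.0, 1.1], [0.5, 0.1], [1.0, 0.6], [0.9, 0.9], [0.5, 1.2], [-0.4, -1.0], [-0.1, 0.5], [0.8, -1.8], [-0.1, -6.6], [1.2, -0.2]]
top 413.0
scene 469.0
short ('top',) [0.4736 0.2449 0.5029] 77.7
short ('scene',) [0.469  0.2439 0.5314] 125.3
short ('top', 'scene') [0.4706 0.2431 0.497 ] 226.1
short ('top',) [0.4712 0.2453 3.6568] 126.0
short ('scene',) [0.4538 0.2398 3.6594] 149.6
short ('top', 'scene') [0.463  0.241  3.6896] 327.5
```

```bash
python3 - <<'E'
from fit import *
def drw(c,P,o,k,img,faces):
    u=((proj(c,P)+.5-o)*k).round().astype(int)
    for f in faces: cv2.polylines(img,[u[list(f)].reshape(-1,1,2)],True,(0,255,0),1)
tiles=[]
for c,o,w in(("top",(183,238),(50,68)),("scene",(193,160),(50,68))):
    im=cv2.imread(f"pics/{c}0.png")[o[1]:o[1]+w[1],o[0]:o[0]+w[0]]
    im=cv2.resize(im,None,fx=8,fy=8,interpolation=0)
    im=np.clip(im.astype(float)*1.6,0,255).astype(np.uint8)
    drw(c,place([.4736,.2449,.5029] if c=="top" else [.469,.2439,.5314],prism(.08)),np.array(o),8,im,[(0,1,2,3),(4,5,6,7)]);tiles.append(im)
cv2.imwrite("pics/ov.png",np.hstack(tiles))
E
```

```text
(no output)
```

View pics/ov.png

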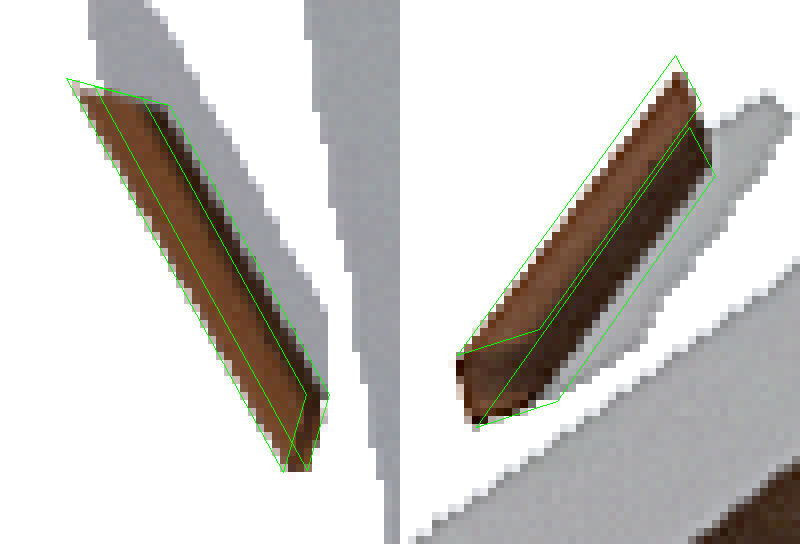

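The overlay shows that the orientation is right, with the outer face on the left and the tip at the far end. The fit itself sits 1–2 px too far out, so I'll refit with a global optimiser and a better mask.

```bash
python3 - <<'E'
from fit import *
from scipy.optimize import differential_evolution as DE
im={c:cv2.imread(f"pics/{c}0.png") for c in("top","scene")}
box={"top":(185,238,232,304),"scene":(195,162,240,219)}
def mk(c):
    x0,y0,x1,y1=box[c];g=im[c].astype(int);m=(g.sum(2)<330)
    z=np.zeros(m.shape);z[y0:y1,x0:x1]=m[y0:y1,x0:x1];n,l,s,_=cv2.connectedComponentsWithStats(z.astype(np.uint8));return (l==1+np.argmax(s[1:,4])).astype(float)
M={c:mk(c) for c in im};print({c:M[c].sum() for c in M})
def s2(c,p): # crop for speed, -subpixel shift consistent with centre=integer
    x0,y0,x1,y1=box[c];u=(proj(c,place(p,prism(.08)))+.5-np.array([x0,y0]))*16
    m=np.zeros(((y1-y0)*16,(x1-x0)*16),np.uint8);cv2.fillConvexPoly(m,cv2.convexHull(u.astype(np.int32)),255)
    return cv2.resize(m,(x1-x0,y1-y0),interpolation=cv2.INTER_AREA)/255.
for cams in(("top",),("scene",),("top","scene")):
    def cost(p):
        return sum(((s2(c,p)-M[c][box[c][1]:box[c][3],box[c][0]:box[c][2]])**2).sum() for c in cams)
    r=DE(cost,[(.445,.485),(.225,.265),(.43,.6)],maxiter=40,popsize=10,seed=1,polish=False);print(cams,r.x.round(4),round(r.fun,1))
E
```

```text
{'top': np.float64(742.0), 'scene': np.float64(714.0)}
('top',) [0.4834 0.2417 0.4337] 231.2
('scene',) [0.4662 0.2382 0.5004] 196.5
('top', 'scene') [0.4762 0.2392 0.4317] 446.8
```

```bash
python3 - <<'E'
from fit import *
from scipy.optimize import differential_evolution as DE
im={c:cv2.imread(f"pics/{c}0.png") for c in("top","scene")}
box={"top":(185,238,232,304),"scene":(195,162,240,219)}
M={}
for c in im:
    x0,y0,x1,y1=box[c];g=im[c][y0:y1,x0:x1].astype(int)
    M[c]=((g.sum(2)<190)|((g[...,2]-g[...,0]>12)&(g.sum(2)<380))).astype(float)
print({c:M[c].sum() for c in M})
def s2(c,p):
    x0,y0,x1,y1=box[c];u=(proj(c,place(p,prism(.08)))+.5-np.array([x0,y0]))*16
    m=np.zeros(((y1-y0)*16,(x1-x0)*16),np.uint8);cv2.fillConvexPoly(m,cv2.convexHull(u.astype(np.int32)),255)
    return cv2.resize(m,(x1-x0,y1-y0),interpolation=cv2.INTER_AREA)/255.
for cams in(("top",),("scene",),("top","scene")):
    cost=lambda p:sum(((s2(c,p)-M[c])**2).sum() for c in cams)
    r=DE(cost,[(.445,.485),(.225,.265),(.43,.6)],maxiter=40,popsize=10,seed=1,polish=False);print(cams,r.x.round(4),round(r.fun,1),s2(cams[0],r.x).sum())
# jig bed with bad point dropped, scene
E
```

```text
{'top': np.float64(431.0), 'scene': np.float64(495.0)}Traceback (most recent call last):
  File "<stdin>", line 16, in <module>
    return fun(*args, **kwargs)
    ret = solver.solve()
    next(self)
    ~~~~^^^^^^
    energy = self.func(parameters)
    return self.f(x, *self.args)
           ~~~~~~^^^^^^^^^^^^^^^
  File "<stdin>", line 15, in <lambda>
  File "<stdin>", line 15, in <genexpr>
  File "<stdin>", line 11, in s2
  File "h.py", line 4, in proj
    p=ctrl.camera_params(c);T=np.array(p["camera_from_world"]);K=np.array(p["mtx"])
ValueError: time passes only in moves, steps and waits
```

```bash
python3 - <<'E'
s=open('h.py').read()
s=s.replace("def proj","import functools\nCP=functools.lru_cache()(ctrl.camera_params)\ndef proj").replace("p=ctrl.camera_params(c)","p=CP(c)");open('h.py','w').write(s)
E
python3 - <<'E'
from fit import *
from scipy.optimize import differential_evolution as DE
im={c:cv2.imread(f"pics/{c}0.png") for c in("top","scene")}
box={"top":(185,238,232,304),"scene":(195,162,240,219)}
M={}
for c in im:
    x0,y0,x1,y1=box[c];g=im[c][y0:y1,x0:x1].astype(int)
    M[c]=((g.sum(2)<190)|((g[...,2]-g[...,0]>12)&(g.sum(2)<380))).astype(float)
def s2(c,p):
    x0,y0,x1,y1=box[c];u=(proj(c,place(p,prism(.08)))+.5-np.array([x0,y0]))*16
    m=np.zeros(((y1-y0)*16,(x1-x0)*16),np.uint8);cv2.fillConvexPoly(m,cv2.convexHull(u.astype(np.int32)),255)
    return cv2.resize(m,(x1-x0,y1-y0),interpolation=cv2.INTER_AREA)/255.
for cams in(("top",),("scene",),("top","scene")):
    cost=lambda p:sum(((s2(c,p)-M[c])**2).sum() for c in cams)
    r=DE(cost,[(.445,.485),(.225,.265),(.43,.6)],maxiter=40,popsize=10,seed=1,polish=False);print(cams,r.x.round(4),round(r.fun,1),[s2(c,r.x).sum() for c in cams])
print(ctrl.state()["time"])
E
```

```text
('top',) [0.4727 0.2445 0.5086] 40.2 [np.float64(486.05490196078426)]
('scene',) [0.4675 0.2425 0.5084] 84.1 [np.float64(595.6588235294118)]
('top', 'scene') [0.4699 0.2435 0.4981] 146.4 [np.float64(489.2627450980392), np.float64(598.6156862745098)]
0.7
```

```bash
cat > go.py <<'E'
import sys
from h import *
from scipy.spatial.transform import Rotation as R
s=ctrl.state();p=np.array(s["position"]);Q=R.from_euler("xyz",s["orientation"])
print("t",s["time"],"p",p.round(4),"rpy",np.round(s["orientation"],4),"F",np.round(s["ft_force"],2),"M",np.round(s["ft_torque"],2),"w",s["grip_width"],"tip",ctrl.tip_reach)
if len(sys.argv)>4:
    t=np.array(list(map(float,sys.argv[1:4])));yaw=float(sys.argv[4])
    print("shift",(Q.inv().apply(t-p)/.3).round(4),"turn",((Q.inv()*R.from_euler("xyz",[np.pi,0,yaw])).as_rotvec()/(np.pi/2)).round(4),"mm",np.linalg.norm(t-p)*1e3)
E
python3 go.py .30 .42 .15 3.6486
```

```text
t 0.7 p [0.1518 0.5805 0.2423] rpy [ 3.1415 -0.      2.8858] F [-0.15 -0.16  0.17] M [-0.02  0.05  0.06] w 0.08561347062466249 tip 0.011
shift [-0.6134 -0.3926  0.3078] turn [ 1.000e-04 -0.000e+00 -4.856e-01] mm 237.1905013324329
```

```bash
python3 -m pendant '[[1,-0.61,-0.39,0.31,0,0,-0.486],[1,-0.61,-0.39,0.31,0,0,-0.486],[1,-0.61,-0.39,0.31,0,0,-0.486],[1,-0.61,-0.39,0.31,0,0,-0.486],[1,-0.61,-0.39,0.31,0,0,-0.486],[1,-0.61,-0.39,0.31,0,0,-0.486],[1,-0.61,-0.39,0.31,0,0,-0.486],[1,-0.61,-0.39,0.31,0,0,-0.486]]' 60; python3 go.py .470 .2435 .09 3.6486
```

```text
time: 1.5
position: [0.2993, 0.4214, 0.1498]
orientation: [3.141, 0.001, -2.636]
ft_force: [0.2, 0.8, 0.1]
grip_width: 0.0855
grasp_force: 0.0
t 1.5 p [0.2993 0.4214 0.1498] rpy [ 3.1411e+00  7.0000e-04 -2.6358e+00] F [0.21 0.85 0.15] M [-0.01 -0.02  0.01] w 0.08547070884650733 tip 0.011
shift [-0.2102 -0.7946  0.1991] turn [ 0.0003  0.0005 -0.0008] mm 253.71055808641663
```

```bash
python3 -m pendant '[[1,-0.21,-0.795,0.2,0,0,0],[1,-0.21,-0.795,0.2,0,0,0],[1,-0.21,-0.795,0.2,0,0,0],[1,-0.21,-0.795,0.2,0,0,0],[1,-0.21,-0.795,0.2,0,0,0],[1,-0.21,-0.795,0.2,0,0,0],[1,-0.21,-0.795,0.2,0,0,0],[1,-0.21,-0.795,0.2,0,0,0]]'; python3 go.py .470 .2435 .027 3.6486
python3 - <<'E'
from h import *
im=ctrl.camera("top")[215:325,165:285];im2=ctrl.camera("scene")[130:240,175:295]
cv2.imwrite("pics/hov.png",cv2.resize(np.hstack([im,im2]),None,fx=3.3,fy=3.3,interpolation=0))
E
```

```text
time: 2.3
position: [0.4699, 0.2446, 0.0898]
orientation: [3.141, 0.001, -2.633]
ft_force: [0.8, 0.5, -0.2]
grip_width: 0.0856
grasp_force: 0.0
t 2.3 p [0.4699 0.2446 0.0898] rpy [ 3.1411e+00  6.0000e-04 -2.6335e+00] F [ 0.82  0.46 -0.23] M [ 0.01  0.01 -0.02] w 0.0855635879735557 tip 0.011
shift [ 0.0015 -0.0035  0.2095] turn [0.0003 0.0004 0.0007] mm 62.8539716710745
```

View pics/hov.png

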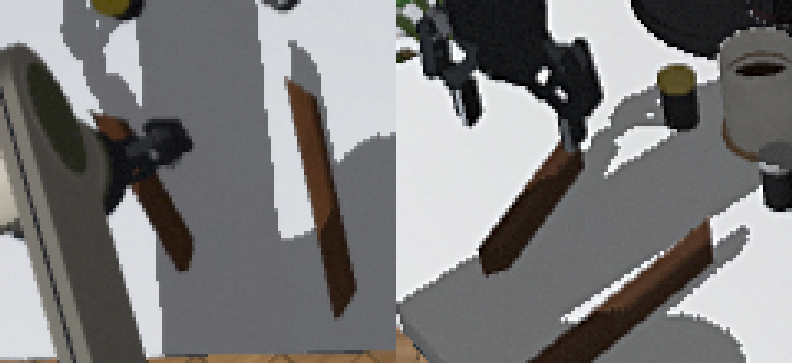

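The open fingers straddle the short side in both views: the gripper is at about (150,150) over the piece in the left half, with its near end at (185,265). I'll descend and grip.

```bash
python3 -m pendant '[[1,0,-0.003,0.1,0,0,0],[1,0,-0.003,0.21,0,0,0],[1,0,-0.003,0.21,0,0,0],[1,0,-0.003,0.21,0,0,0],[0,0,-0.003,0.21,0,0,0],[0,0,-0.003,0.21,0,0,0],[0,0,-0.003,0.21,0,0,0],[0,0,-0.003,0.21,0,0,0],[0,0,-0.003,0.21,0,0,0],[0,0,-0.003,0.21,0,0,0],[0,0,-0.003,0.21,0,0,0],[0,0,-0.003,0.21,0,0,0]]' 70; python3 go.py .454 -.267 .15 3
```

```text
time: 3.6
position: [0.4713, 0.2426, 0.0271]
orientation: [-3.141, 0.001, -2.634]
ft_force: [-1.1, -1.2, 5.6]
grip_width: 0.0183
grasp_force: 69.6
t 3.6 p [0.4713 0.2426 0.0271] rpy [-3.1414e+00  1.3000e-03 -2.6341e+00] F [-1.07 -1.24  5.65] M [-0.05  0.15  0.04] w 0.018335794504556534 tip 0.011
shift [ 0.8755 -1.4565 -0.4106] turn [1.000e-04 8.000e-04 4.132e-01] mm 524.4901036039001
```

```bash
python3 -m pendant '[[0,0,0,-0.1,0,0,0],[0,0,0,-0.25,0,0,0],[0,0,0,-0.35,0,0,0],[0,0,0,-0.35,0,0,0],[0,0.5,-0.7,-0.35,0,0,0.2],[0,0.5,-0.7,-0.35,0,0,0.2],[0,0.5,-0.7,-0.35,0,0,0.2],[0,0.5,-0.7,-0.35,0,0,0.2],[0,0.5,-0.7,-0.35,0,0,0.2],[0,0.5,-0.7,-0.35,0,0,0.2]]'; python3 go.py .4477 -.1756 .105 3.0005
```

```text
time: 4.6
position: [0.4403, -0.0184, 0.1303]
orientation: [-3.14, -0.002, -2.953]
ft_force: [-0.1, 1.0, 0.6]
grip_width: 0.0182
grasp_force: 68.9
t 4.6 p [ 0.4403 -0.0184  0.1303] rpy [-3.1404e+00 -1.8000e-03 -2.9529e+00] F [-0.13  0.95  0.58] M [ 0.02 -0.06 -0.05] w 0.018236261621300712 tip 0.011
shift [ 0.074  -0.5193  0.0852] turn [-0.0009 -0.001   0.21  ] mm 159.4207679239459
```

```bash
python3 -m pendant '[[0,0.074,-0.52,0.085,0,0,0.21],[0,0.074,-0.52,0.085,0,0,0.21],[0,0.074,-0.52,0.085,0,0,0.21],[0,0.074,-0.52,0.085,0,0,0.21],[0,0.074,-0.52,0.085,0,0,0.21],[0,0.074,-0.52,0.085,0,0,0.21],[0,0.074,-0.52,0.085,0,0,0.21]]'; python3 go.py .4477 -.1756 .045 3.0005
python3 - <<'E'
from h import *
im=ctrl.camera("top");im2=ctrl.camera("scene")
cv2.imwrite("pics/t1.png",im);cv2.imwrite("pics/s1.png",im2)
cv2.imwrite("pics/hov2.png",cv2.resize(np.hstack([im[215:325,330:450],im2[235:345,250:370]]),None,fx=3.3,fy=3.3,interpolation=0))
E
```

```text
time: 5.3
position: [0.45, -0.1697, 0.1056]
orientation: [3.141, -0.0, 3.007]
ft_force: [-0.3, -0.3, -1.1]
grip_width: 0.0182
grasp_force: 69.0
t 5.3 p [ 0.45   -0.1697  0.1056] rpy [ 3.1410e+00 -4.0000e-04  3.0071e+00] F [-0.29 -0.31 -1.09] M [ 0.03 -0.03  0.02] w 0.018169693578494222 tip 0.011
shift [ 0.0048 -0.0205  0.2021] turn [ 0.0004 -0.0002  0.0042] mm 60.957516445022314
```

View pics/hov2.png

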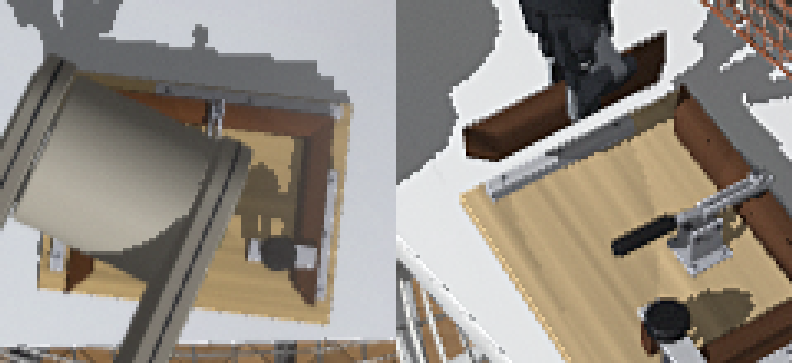

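The scene view shows the short side held level, parallel to and just above the left fence. Its near end is at about (271,277) px and its far tip at (331,245) px. I'll use it to measure the scene camera's bias.

```bash
python3 - <<'E'
from fit import *
k=3.3;o=np.array([250,235]);X=lambda a,b:np.array([(a-396)/k,b/k])+o-.5
obs=np.array([X(465,125),X(467,152),X(665,32),X(500,158)])
L=np.array([(-80,10,34),(-80,10,0),(80,10,34),(-60,-10,0)])/1e3
def f(p):
    q=L.copy();q[:,2]+=.0786
    return (proj("scene",place(p,q))-obs).ravel()
print(f([.45,-.1697,3.0071-np.pi]).reshape(-1,2).round(1).tolist())
r=least_squares(f,[.45,-.1697,-.134]);print(r.x.round(4),r.fun.round(1))
sc=[((-100,125,12),(37,183)),((-100,-125,12),(298,568)),((75,105,46),(350,27)),((90,-125,12),(638,374)),((-100,-125,0),(298,580))]
g=lambda p:(proj("scene",place(p,np.array([a for a,_ in sc])/1e3))-(np.array([b for _,b in sc])/4.7+np.array([262,255])-.5)).ravel()
r=least_squares(g,[.45,-.26,-.14]);print("jig scene",r.x.round(4),r.fun.round(1))
E
```

```text
[[-0.6, -0.7], [0.1, 0.6], [0.6, -2.2], [2.4, 1.0]]
[ 0.448  -0.1706 -0.1682] [-1.5 -0.8 -0.7  0.4  1.  -0.9  1.3  1.1]
jig scene [ 0.4537 -0.2666 -0.1407] [-0.8 -0.4 -0.3  0.7  0.3 -1.7  0.9 -0.2 -0.2  0.9]
```

```bash
python3 -m pendant '[[0,0.005,-0.018,0.05,0,0,0.004],[0,0.005,-0.018,0.15,0,0,0.004],[0,0.005,-0.018,0.2,0,0,0.004],[0,0.005,-0.018,0.2,0,0,0.004],[0,0.005,-0.018,0.2,0,0,0.004],[0,0.005,-0.018,0.2,0,0,0.004]]'; python3 go.py .4482 -.1751 .0395 3.0005
```

```text
time: 6.0
position: [0.4487, -0.1767, 0.0472]
orientation: [-3.141, 0.002, 3.0]
ft_force: [0.1, 1.2, -0.2]
grip_width: 0.0185
grasp_force: 68.9
t 6.0 p [ 0.4487 -0.1767  0.0472] rpy [-3.1408e+00  2.2000e-03  2.9996e+00] F [ 0.13  1.22 -0.19] M [ 0.03  0.02 -0.  ] w 0.018545673097093696 tip 0.011
shift [0.0026 0.0049 0.0258] turn [-0.0005  0.0014 -0.0006] mm 7.916672771744574
```

```bash
python3 -m pendant '[[0,0,0.005,0.01,0,0,0],[0,0,0.005,0.02,0,0,0],[0,0,0.005,0.02,0,0,0],[0,0,0.005,0.02,0,0,0]]'; python3 go.py .4482 -.1751 .039 3.0005
python3 - <<'E'
from h import *
im2=ctrl.camera("scene")
cv2.imwrite("pics/low.png",cv2.resize(im2[240:350,255:385],None,fx=5,fy=5,interpolation=0))
E
```

```text
time: 6.4
position: [0.4478, -0.175, 0.0398]
orientation: [3.142, -0.0, 2.999]
ft_force: [0.5, -0.7, -1.4]
grip_width: 0.0184
grasp_force: 68.9
t 6.4 p [ 0.4478 -0.175   0.0398] rpy [ 3.1416e+00 -1.0000e-04  2.9989e+00] F [ 0.49 -0.73 -1.4 ] M [-0.03 -0.02  0.03] w 0.018442556865507564 tip 0.011
shift [-0.0013 -0.0001  0.0026] turn [ 0.    -0.    -0.001] mm 0.8834360111957474
```

View pics/low.png

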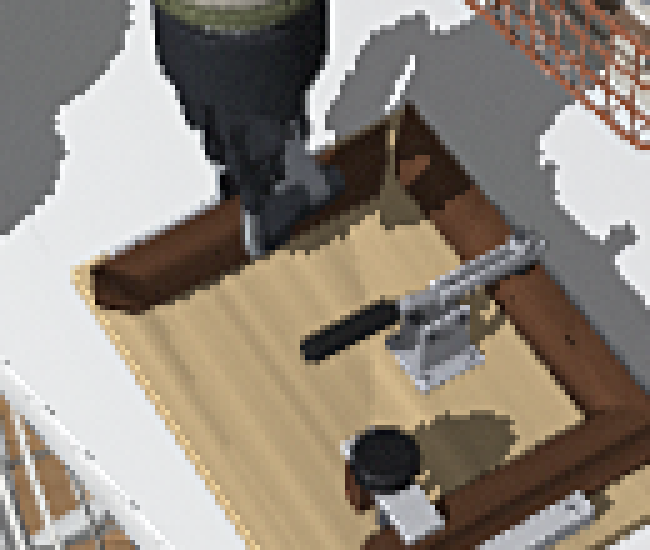

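The scene view shows the piece inside the fence, its far tip at about (385,125) in the crop, with a gap before the mitre at (405,110). I'll set it down softly on the bed, then move it to the fence.

```bash
python3 -m pendant '[[0,0,0,0.002,0,0,0],[0,0,0,0.004,0,0,0],[0,0,0,0.004,0,0,0],[0,0,0,0.004,0,0,0]]'; python3 go.py .4482 -.1751 .039 3.0005; python3 -m pendant '[[0,0,0.005,0,0,0,0],[0,0,0.008,0,0,0,0],[0,0,0.01,0,0,0,0],[0,0,0.01,0,0,0,0],[0,0,0.01,0,0,0,0]]'; python3 go.py
```

```text
time: 6.85
position: [0.4482, -0.1753, 0.0391]
orientation: [-3.141, 0.001, 2.999]
ft_force: [-1.9, 0.4, 6.0]
grip_width: 0.0183
grasp_force: 69.7
t 6.85 p [ 0.4482 -0.1753  0.0391] rpy [-3.1413e+00  7.0000e-04  2.9988e+00] F [-1.92  0.41  5.98] M [ 0.09  0.27 -0.02] w 0.01834294215695222 tip 0.011
shift [0.     0.0007 0.0003] turn [-0.0002  0.0004 -0.0011] mm 0.22239121636285805
time: 7.35
position: [0.4488, -0.1724, 0.0391]
orientation: [-3.141, 0.001, 2.999]
ft_force: [-0.4, -0.4, 5.6]
grip_width: 0.0182
grasp_force: 69.7
t 7.35 p [ 0.4488 -0.1724  0.0391] rpy [-3.1410e+00  1.2000e-03  2.9989e+00] F [-0.37 -0.41  5.58] M [-0.25  0.04 -0.02] w 0.01824200813739887 tip 0.011
```

```bash
python3 -m pendant '[[0,0,0.003,-0.001,0,0,0],[0,0,0.006,-0.001,0,0,0],[0,0,0.006,-0.001,0,0,0],[0,0,0.006,-0.001,0,0,0]]'; python3 go.py;python3 -m pendant '[[0,0,0.003,0,0,0,0],[0,0,0.006,0,0,0,0],[0,0,0.006,0,0,0,0],[0,0,0.006,0,0,0,0]]'; python3 go.py
```

```text
time: 7.75
position: [0.4488, -0.1703, 0.0391]
orientation: [-3.142, 0.0, 2.999]
ft_force: [1.6, -1.6, 4.9]
grip_width: 0.0184
grasp_force: 69.6
t 7.75 p [ 0.4488 -0.1703  0.0391] rpy [-3.1416e+00  4.0000e-04  2.9990e+00] F [ 1.55 -1.61  4.86] M [-0.08 -0.08 -0.05] w 0.01842532055296646 tip 0.011
time: 8.15
position: [0.4489, -0.1688, 0.0391]
orientation: [-3.141, 0.0, 2.999]
ft_force: [-0.0, -2.0, 4.8]
grip_width: 0.0184
grasp_force: 69.7
t 8.15 p [ 0.4489 -0.1688  0.0391] rpy [-3.1411e+00  3.0000e-04  2.9987e+00] F [-0.03 -1.98  4.8 ] M [-0.4  -0.01 -0.12] w 0.01835791777420595 tip 0.011
```

```bash
python3 -m pendant '[[0,0,0.003,-0.001,0,0,0],[0,0,0.003,-0.001,0,0,0],[0,0,0.003,-0.001,0,0,0]]'; python3 go.py;python3 -m pendant '[[0,0,0.003,0,0,0,0],[0,0,0.003,0,0,0,0],[0,0,0.003,0,0,0,0]]'; python3 go.py
```

```text
time: 8.45
position: [0.4489, -0.1686, 0.0391]
orientation: [-3.14, 0.001, 2.999]
ft_force: [-0.3, -6.6, 0.3]
grip_width: 0.0182
grasp_force: 69.3
t 8.45 p [ 0.4489 -0.1686  0.0391] rpy [-3.1398e+00  5.0000e-04  2.9985e+00] F [-0.34 -6.58  0.32] M [-1.27 -0.04 -0.22] w 0.018152037785850436 tip 0.011
time: 8.75
position: [0.4489, -0.1685, 0.0391]
orientation: [-3.138, 0.001, 2.998]
ft_force: [-0.5, -11.2, -0.2]
grip_width: 0.0188
grasp_force: 69.1
t 8.75 p [ 0.4489 -0.1685  0.0391] rpy [-3.1385e+00  5.0000e-04  2.9985e+00] F [ -0.45 -11.25  -0.24] M [-2.01  0.03 -0.26] w 0.01878581930698237 tip 0.011
```

```bash
python3 -m pendant '[[0,0,-0.005,0.001,0,0,0],[0,0,-0.005,0.001,0,0,0],[0,0,-0.005,0.001,0,0,0]]'; python3 go.py; python3 -m pendant '[[0,-0.007,0,0,0,0,0],[0,-0.014,0,0,0,0,0],[0,-0.02,0,0,0,0,0],[0,-0.026,0,0,0,0,0],[0,-0.026,0,0,0,0,0]]'; python3 go.py
```

```text
time: 9.05
position: [0.4489, -0.1688, 0.0391]
orientation: [-3.141, 0.0, 2.999]
ft_force: [-0.2, -4.7, 5.1]
grip_width: 0.0182
grasp_force: 69.9
t 9.05 p [ 0.4489 -0.1688  0.0391] rpy [-3.1408e+00  4.0000e-04  2.9986e+00] F [-0.19 -4.75  5.06] M [-0.8   0.11 -0.19] w 0.018249381841217577 tip 0.011
time: 9.55
position: [0.4562, -0.1698, 0.0391]
orientation: [-3.141, -0.001, 2.999]
ft_force: [-3.8, -5.1, 9.0]
grip_width: 0.0182
grasp_force: 70.3
t 9.55 p [ 0.4562 -0.1698  0.0391] rpy [-3.1408e+00 -8.0000e-04  2.9988e+00] F [-3.8  -5.1   8.98] M [-0.8   0.58 -0.17] w 0.018211488840976387 tip 0.011
```

```bash
python3 -m pendant '[[0,0,0,-0.002,0,0,0],[0,0,0,-0.002,0,0,0]]'; python3 go.py; python3 -m pendant '[[0,-0.004,0,0,0,0,0],[0,-0.007,0,0,0,0,0],[0,-0.01,0,0,0,0,0],[0,-0.01,0,0,0,0,0]]'; python3 go.py
```

```text
time: 9.75
position: [0.4562, -0.1698, 0.0391]
orientation: [-3.141, -0.001, 2.999]
ft_force: [0.8, -5.8, 1.5]
grip_width: 0.0181
grasp_force: 69.3
t 9.75 p [ 0.4562 -0.1698  0.0391] rpy [-3.1407e+00 -5.0000e-04  2.9987e+00] F [ 0.8  -5.76  1.45] M [-1.05  0.06 -0.18] w 0.018121327444784195 tip 0.011
time: 10.15
position: [0.4587, -0.1702, 0.0391]
orientation: [-3.141, -0.002, 2.999]
ft_force: [-3.0, -4.9, 4.1]
grip_width: 0.0184
grasp_force: 69.8
t 10.15 p [ 0.4587 -0.1702  0.0391] rpy [-3.1408e+00 -1.7000e-03  2.9987e+00] F [-3.   -4.88  4.1 ] M [-0.97  0.49 -0.15] w 0.018374896417785176 tip 0.011
```

```bash
python3 -m pendant '[[0,-0.003,-0.002,-0.0005,0,0,0],[0,-0.006,-0.002,-0.0008,0,0,0],[0,-0.006,-0.002,-0.0008,0,0,0]]'; python3 go.py; python3 -m pendant '[[0,-0.003,0,-0.0002,0,0,0],[0,-0.006,0,-0.0002,0,0,0],[0,-0.006,0,-0.0002,0,0,0]]'; python3 go.py
```

```text
time: 10.45
position: [0.4607, -0.1705, 0.0392]
orientation: [3.142, -0.001, 2.999]
ft_force: [-1.6, -3.4, 0.7]
grip_width: 0.0186
grasp_force: 69.3
t 10.45 p [ 0.4607 -0.1705  0.0392] rpy [ 3.1415e+00 -1.2000e-03  2.9988e+00] F [-1.55 -3.43  0.73] M [-0.75  0.34 -0.18] w 0.01860579575927412 tip 0.011
time: 10.75
position: [0.4629, -0.1708, 0.0395]
orientation: [3.142, -0.0, 2.999]
ft_force: [-1.4, -4.6, -1.3]
grip_width: 0.0186
grasp_force: 69.0
t 10.75 p [ 0.4629 -0.1708  0.0395] rpy [ 3.1416e+00 -4.0000e-04  2.9989e+00] F [-1.4  -4.62 -1.25] M [-0.84  0.3  -0.15] w 0.01858787681239319 tip 0.011
```

```bash
python3 -m pendant '[[0,-0.003,0,0.0015,0,0,0],[0,-0.006,0,0.0015,0,0,0],[0,-0.006,0,0.0015,0,0,0]]'; python3 go.py; python3 -m pendant '[[0,-0.003,0,0,0,0,0],[0,-0.003,0,0,0,0,0],[0,-0.003,0,0,0,0,0]]'; python3 go.py
```

```text
time: 11.05
position: [0.4638, -0.171, 0.0391]
orientation: [3.142, -0.003, 2.999]
ft_force: [-7.9, -4.3, 3.7]
grip_width: 0.0183
grasp_force: 69.9
t 11.05 p [ 0.4638 -0.171   0.0391] rpy [ 3.1415e+00 -2.5000e-03  2.9991e+00] F [-7.89 -4.35  3.68] M [-0.73  1.16 -0.1 ] w 0.0183016556187148 tip 0.011
time: 11.35
position: [0.4638, -0.171, 0.0391]
orientation: [3.141, -0.004, 2.999]
ft_force: [-13.2, -2.8, 8.6]
grip_width: 0.0182
grasp_force: 70.5
t 11.35 p [ 0.4638 -0.171   0.0391] rpy [ 3.1414 -0.0043  2.9992] F [-13.15  -2.83   8.61] M [-0.59  1.98 -0.06] w 0.01824562880256424 tip 0.011
```

```bash
python3 -m pendant '[[0,0,0,-0.002,0,0,0],[0,0,0,-0.002,0,0,0],[0,0,0,-0.002,0,0,0],[0,0,0,-0.002,0,0,0]]'; python3 go.py; python3 - <<'E'
from h import *
im2=ctrl.camera("scene")
cv2.imwrite("pics/fin.png",cv2.resize(im2[240:320,265:375],None,fx=7,fy=7,interpolation=0))
E
```

```text
time: 11.75
position: [0.4638, -0.171, 0.0392]
orientation: [3.141, -0.004, 2.999]
ft_force: [-9.6, -3.5, 2.5]
grip_width: 0.0184
grasp_force: 69.6
t 11.75 p [ 0.4638 -0.171   0.0392] rpy [ 3.1414 -0.0041  2.9992] F [-9.56 -3.45  2.5 ] M [-0.86  1.46 -0.04] w 0.018406842000122124 tip 0.011
```

View pics/fin.png

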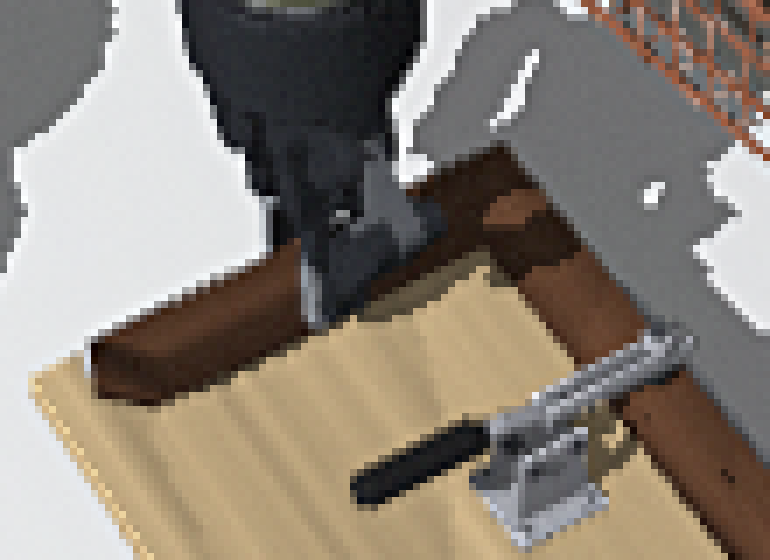

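The joint is closed: the far tip meets the corner at about (505,150) in the crop with no visible gap. I'll trim the push to about 10 N and check that it stays steady.

```bash
python3 -m pendant '[[0,-0.001,0,-0.0003,0,0,0],[0,-0.001,0,-0.0003,0,0,0],[0,-0.001,0,-0.0003,0,0,0],[0,-0.001,0,-0.0003,0,0,0],[0,-0.001,0,-0.0003,0,0,0]]'; python3 -m pendant '[[0,0,0,0,0,0,0],[0,0,0,0,0,0,0],[0,0,0,0,0,0,0],[0,0,0,0,0,0,0],[0,0,0,0,0,0,0],[0,0,0,0,0,0,0],[0,0,0,0,0,0,0],[0,0,0,0,0,0,0]]'
```

```text
time: 12.3
position: [0.4638, -0.171, 0.0392]
orientation: [3.141, -0.005, 2.999]
ft_force: [-11.1, -4.7, 3.8]
grip_width: 0.0188
grasp_force: 69.7
time: 13.1
position: [0.4638, -0.171, 0.0392]
orientation: [3.141, -0.005, 2.999]
ft_force: [-11.5, -4.3, 3.3]
grip_width: 0.0181
grasp_force: 69.7
```

```bash
python3 -c "
from cell import ctrl
print(ctrl.job_done())"
```

```text
the job is handed in; nothing more can be done
None
```

The short side stands on the bed against the left fence, its mitre closed flush on the clamped long side as far as the camera shows; I handed the job in at about 13 s, still gripping and pushing along the fence with a steady 11 N or so.

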